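Start up the panel bonding press

ROBOT

A 7-joint arm with a two-finger parallel gripper is mounted at the origin on the work surface. World frame = base frame: x ahead of the robot, y to its left, z up, the work surface at z = 0. Lengths are in mm, angles in rad, forces in N, time in s.
With the tool pointing down it reaches from about 350 to 900 mm from the base axis. Payload 8.1 kg.
Tool frame: the origin (TCP) lies on the mounting face of the last link; the fingertips stand env.finger_overhang ahead of it and the grasp point (between the pads) lies 159 mm ahead of it (env.finger_overhang is the distance from the TCP to the fingertips, in mm); z points along the fingers, y is the line along which they close (so a half turn about z gives the same grasp; the last joint's range is limited). The gripper opens to 92 mm and grips with 3 to 60 N. Pads are 19 mm wide; open, the fingers measure 130 mm over their backs; the gripper's body (75 mm by 190 mm) begins 47 mm behind the grasp point.
Start: joints at [1.155, 0.434, 0.025, 1.573, -0.012, 1.134, -0.075], TCP at [192.303, -594.687, 404.742] pointing down, gripper open.
Joint ranges: [-2.62, 2.62], [-0.44, 2.09], [-1.27, 1.32], [0.08, 2.57], [-1.32, 4.46], [0.12, 2], [-2.74, 2.74]. Speed limits (rad/s): [2.22, 2.22, 3.01, 3.01, 3.14, 3.14, 3.14].

INTERFACE

Orientations are given as a unit quaternion [w, x, y, z].
In Python, from station import env gives the robot as it stands. The module is installed in compiled form; this text tells all that it offers.
- The arm moves only by the tool carry_out, never from a script. Its arguments are lists of equal length, an entry for each row: "delta_pos": the shift along the world's x, y, z in cm, a list of three; "angular": the turn, a rotation vector about the world's x, y, z in degrees, a list of three. In form: {"delta_pos": [[dx, dy, dz], ...], "angular": [[wx, wy, wz], ...]}. A call has 1 to 10 rows; each row shifts and turns the commanded pose from where the row before left it; what a row does not reach is not made up. A row lasts 1/8 s, in which the tool goes at most 62.5 mm and 10.7 degrees, less where a joint would pass 70% of its speed; a pose out of reach is approached as far as the arm can. A call with a gripper value outside its range is refused whole. "gripper" is the gripper command: -1 is shut, 1 is fully open, values between are in proportion, set as the call begins (left out, the last holds). The fingers move at their own pace and stop on an object; "squeeze" is the grip in N (left out, the last holds). Time passes only in rows, so rows that do not move let the fingers close. It gives the time, the measured TCP pose, the force, the opening and the grip force at its end, in the units of the state.
- env.get_obs(): the state, without advancing time (a new reading comes with each control period).
- env.camera(name): name is "side" or "top"; returns the picture (384x512x3 uint8, red, green, blue); there is no depth.
- env.camera_model(name): a dict with "fx", "fy", "cx", "cy" (pixels), "R" (3x3) and "t" (3): a world point X has camera coordinates R X + t. Camera axes: x right, y down, z forward; pixel columns grow to the right and rows downward; lengths in mm; the calibration is good to about 2 mm. A picture is of the moment at which its call begins. camera_model takes no time and is no camera call.
- env.job_done(): hands the job in; it is judged then, once.
The state is a dict: "t": time; "joint_pos": joint angles; "dq": joint speeds; "joint_torque": joint torques, N m; "eef_pos": TCP position; "ee_rot": TCP orientation; "wrist_force": force on the tool from outside, world axes, zero at the start; "ft_torque": the same for the moment, N m; "opening": finger opening in mm; "grasp_force": force on a finger pad.
Only numpy, scipy, OpenCV 4.12 (cv2) and the standard library are available. Lean on these libraries where they do the work, as an engineer would, in place of code of your own. Each camera call takes 0.05 s, during which the arm holds its last target. There are 200 camera calls.

TASK

Start up the bonding press for the panel already lying in it: on the control desk press in the yellow button (control power), then the blue button (vacuum pump), and then press the green start button on the deck right down and let it come back up. Press lightly with a fingertip, right in but no harder; the yellow and blue buttons stay in by themselves. Leave the white button, the red emergency stop and the rocker switches as they are, and do not shift or pick up the glass panel, the bottle or the tweezers.

Things in the scene. Friction and masses are not known exactly. Their poses are not given: they have to be found in the camera images.
- console: fixed grey control desk, face sloping at 15 degrees: 170 mm deep (x), 360 wide (y), face 50 mm above the deck at the operator's edge (-x), 95 mm at the back; origin under its centre. Three round buttons, yellow, blue and white in an order that changes, 65 mm apart at (-0.03; 0.11, 0.045 and -0.02); red mushroom emergency stop at (-0.02, -0.12); 2 rockers at the back
- yellow_top (a point): centre of the top of the yellow button's cap (control power); its z axis points straight out of the cap along the button's axis (15 degrees off vertical, leaning towards the operator's edge of the desk), its x axis points up the slope, its y axis along the row. Moves with the cap
- yellow (a joint): how far the yellow cap is pushed in along its axis: 0 out, 0.007 m right in; it counts as in beyond 0.0045. It slides at about 3.2 N, has no spring and stays where it is pushed; at 7 mm it stops and the cap gives 4 mm more on a cushion, 4 N plus 2 N per mm. The cap is round, flat, 25 mm across; out, its top is 18 mm out of the face
- yellow_base: steel bezel of the yellow button, 31 mm across and 5 mm high, fixed in the desk's face; origin where the button's axis meets the face; frame upright, yaw as the desk
- blue_top (a point): centre of the top of the blue button's cap (vacuum pump); its z axis points straight out of the cap along the button's axis (15 degrees off vertical, leaning towards the operator's edge of the desk), its x axis points up the slope, its y axis along the row. Moves with the cap
- blue (a joint): how far the blue cap is pushed in along its axis: 0 out, 0.007 m right in; it counts as in beyond 0.0045. It slides at about 3.2 N, has no spring and stays where it is pushed; at 7 mm it stops and the cap gives 4 mm more on a cushion, 4 N plus 2 N per mm. The cap is round, flat, 25 mm across; out, its top is 18 mm out of the face
- blue_base: steel bezel of the blue button, 31 mm across and 5 mm high, fixed in the desk's face; origin where the button's axis meets the face; frame upright, yaw as the desk
- white_top (a point): centre of the top of the white button's cap (stage lamp, not wanted now); its z axis points straight out of the cap along the button's axis (15 degrees off vertical, leaning towards the operator's edge of the desk), its x axis points up the slope, its y axis along the row. Moves with the cap
- white (a joint): how far the white cap is pushed in along its axis: 0 out, 0.007 m right in; it counts as in beyond 0.0045. It slides at about 3.2 N, has no spring and stays where it is pushed; at 7 mm it stops and the cap gives 4 mm more on a cushion, 4 N plus 2 N per mm. The cap is round, flat, 25 mm across; out, its top is 18 mm out of the face
- white_base: steel bezel of the white button, 31 mm across and 5 mm high, fixed in the desk's face; origin where the button's axis meets the face; frame upright, yaw as the desk
- start_top (a point): centre of the top of the green start button's cap, z straight up; a 25 mm round cap 18 mm above the steel deck when out, in a 31 mm bezel 5 mm high on a 52 mm dark disc 4 mm thick, standing by itself on the deck on the robot's side of the turntable
- start (a joint): how far the green cap is pushed down: 0 up, 0.0105 m at its stop; a spring brings it back; starts to give at 1.5 N, then 0.7 N per mm (5 N at 5 mm, 9 N at the stop); counts as pressed beyond 4.5 mm
- start_base: fixed bezel and disc of the green start button; origin on the deck under its centre
- estop (a joint): how far the red mushroom emergency stop is pushed: 0 out, 0.005 m in (40 mm head, top 34 mm out of the face; sprung). Not to be pressed
- rocker_a (a joint): angle of the rocker switch at desk (x, y) = (0.048, 0.115), 13 by 21 mm: 0 as found, 0.32 rad thrown. Not to be touched
- rocker_b (a joint): the same for the rocker at (0.048, 0.060)
- bonder: fixed bonding press: black turntable 280 mm across, 32 mm high, origin on the deck under its centre, two aluminium nests at y = -0.068 and +0.068 with tops 40 mm above the deck; on the +y side a column with the hot-bar head and two yellowish cameras, up to 230 mm high, over the +y nest
- panel: loose display glass, 130 by 64 by 4 mm, black with a dark red face, lying on the press's -y nest; origin under its centre. To be left alone
- bottle: loose white dispenser bottle with blue cap and band, 48 mm across, 106 mm high, standing on the deck on the +y side of the start button; origin under its centre. To be left alone
- tweezers: loose dark tweezers, 125 mm long (along y), 6 mm high, lying on the deck between the desk and the start button; origin at the middle of the underside. To be left alone
There are look-alikes about, which are no part of the job. Leave any pink look-alike of the start_base alone.

How it is judged (in metres and radians):
On the way, in this order (a step that is already met when the one before it is completed fails the run):
1. the yellow button is pushed in (value of joint yellow above 0.0045 m), for 0.1 s.
2. then the blue button is pushed in, the yellow still in (value of joint each of blue, yellow above 0.0045 m), for 0.1 s.
3. then the green start button is pressed down, yellow and blue still in (all of step 2 and value of joint start above 0.0045 m), for 0.05 s.
At the end, for the whole second after the job is handed in: yellow and blue are in by more than 4.5 of 7 mm, green has come back up (within 1 mm), white and the emergency stop are out (within 1.5 mm), the rockers within 0.08 rad of their start; the panel is within 10 mm and the bottle (upright) and the tweezers within 20 mm of where they were (all of step 2 and value of joint start below 0.001 m and value of joint each of white, estop below 0.0015 m and value of joint each of rocker_a, rocker_b below 0.08 rad and not (distance of panel from where it was at the start of the episode above 0.01 m) and not (distance of bottle from where it was at the start of the episode above 0.02 m) and not (distance of tweezers from where it was at the start of the episode above 0.02 m) and angle between bottle's own z axis and vertical below 0.2 rad); the robot touches nothing.
It fails at once if a button is pushed out of turn: blue before yellow is in, or green before both are in ((value of joint blue above 0.002 m and value of joint yellow below 0.0044 m) or (value of joint start above 0.002 m and value of joint any of blue, yellow below 0.0044 m)).
It fails at once if the white button, the emergency stop or a rocker switch is worked (value of joint any of white, estop above 0.0015 m or value of joint any of rocker_a, rocker_b above 0.08 rad).
It fails at once if a button is pressed harder than 20 N (contact force between the fingers and yellow_base above 20 N or contact force between the fingers and blue_base above 20 N or contact force between the fingers and white_base above 20 N or contact force between the fingers and start_base above 20 N).
It fails at once if the desk or the press is struck with more than 15 N (contact force between any of the fingers, the arm and console above 15 N or contact force between any of the fingers, the arm and bonder above 15 N).
It fails at once if the glass panel is shifted by more than 10 mm, or the bottle or tweezers by more than 20 mm or picked up (distance of panel from where it was at the start of the episode above 0.01 m or distance of any of bottle, tweezers from where it was at the start of the episode above 0.02 m).
It also fails if it takes over 51 s, if anything falls off the work surface, if the arm or the gripper's body presses on something with over 40 N, if the wrist force passes 120 N, or if a joint passes its speed limit or range.

## Working session

There is one attempt and no reset: what is moved stays moved. The work goes in short steps, Python scripts to look and compute and a tool call to move; the robot and the scene stay as the last step left them, time stands still between calls to the robot, and variables do not carry over. Pictures are saved under pics/ and viewed, at most 10 in all, crops included, and the job is handed in when it is done.

Besides the shell and the picture viewer there is one more tool, called after ">>>" in YAML: its name, and indented under it one key for each argument. carry_out: Moves the arm, as the interface text tells. Its arguments: {"type":"object","properties":{"delta_pos":{"type":"array","items":{"type":"array","items":{"type":"number"}}},"angular":{"type":"array","items":{"type":"array","items":{"type":"number"}}},"gripper":{"type":"number"},"squeeze":{"type":"number"}},"required":["delta_pos","angular"]}

```bash
mkdir -p pics
python3 - <<'E'
from station import env
import cv2
o=env.get_obs();print(o['t'],o['eef_pos'],o['ee_rot'],o['opening'],o['wrist_force'],env.finger_overhang)
for n in('top','side'):
    cv2.imwrite(f'pics/{n}0.png',cv2.cvtColor(env.camera(n),cv2.COLOR_RGB2BGR))
    m=env.camera_model(n);print(n,m)
E
```

```text
0.0 [ 192.23828897 -594.45471821  403.9336699 ] [-7.78697458e-04  9.87797891e-01  1.55739150e-01 -1.92237965e-04] 91.56805326225708 [0.34039262 0.21686312 0.27982448] 178.0
top {'fx': 364.1357831988673, 'fy': 364.1357831988673, 'cx': 253.6263810264471, 'cy': 190.88264885797852, 'R': array([[ 0.00285608, -0.99999484,  0.00146854],
       [-0.98838765, -0.00304604, -0.15192292],
       [ 0.15192661, -0.00101758, -0.98839125]]), 't': array([  7.92232612, 506.26931237, 878.62654561])}
side {'fx': 450.5727286886467, 'fy': 450.5727286886467, 'cx': 255.16755152688745, 'cy': 193.464044132373, 'R': array([[-0.95080323, -0.30932187, -0.01712322],
       [-0.21580639,  0.70098124, -0.67974473],
       [ 0.22226297, -0.64260818, -0.73324886]]), 't': array([ 483.56847448,  152.27352756, 1171.4898252 ])}
```

View pics/top0.png

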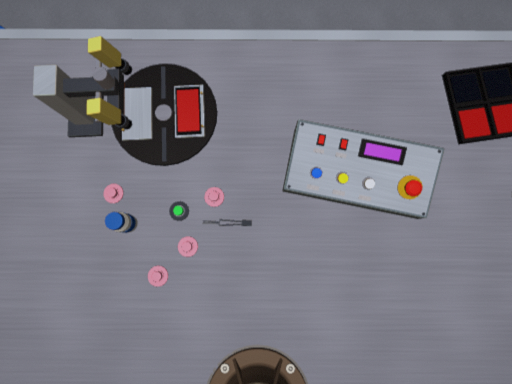

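View pics/side0.png

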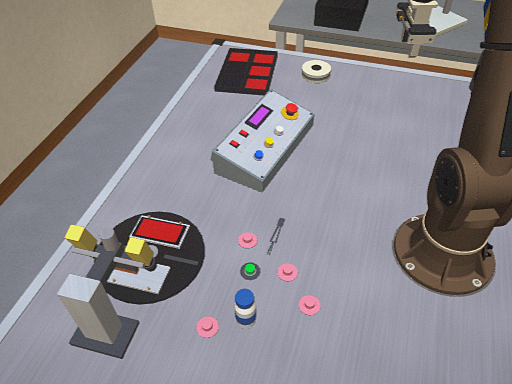

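The top picture shows yellow at (343,178), blue at (316,173), white at (370,184) and the emergency stop at (413,188). The only green cap is at (179,211), on a dark disc. The four pink look-alikes, at (113,193), (214,197), (188,246) and (158,276), are not to be touched. Next I'll triangulate the caps from both views and confirm with a crop.

```bash
cat > h.py <<'E'
from station import env
import cv2, numpy as np
HSV={'yellow':((25,150,120),(35,255,255)),'blue':((105,150,90),(125,255,255)),'green':((50,150,90),(75,255,255))}
ROI={'top':{'yellow':(343,178),'blue':(316,173),'green':(179,211),'white':(370,184)},'side':{'yellow':(269,143),'blue':(259,155),'green':(250,269),'white':(279,131)}}
def find(n,im,c):
    u,v=ROI[n][c];r=11;x0,y0=u-r,v-r;p=cv2.cvtColor(im[y0:y0+2*r+1,x0:x0+2*r+1],cv2.COLOR_RGB2HSV)
    m=cv2.inRange(p,(0,0,205),(180,40,255)) if c=='white' else cv2.inRange(p,*HSV[c])
    k,l,s,ce=cv2.connectedComponentsWithStats(m);i=1+np.argmax(s[1:,4]);return ce[i]+[x0,y0],s[i,2:5]
def tri(a,b):
    P=[np.array([[m['fx'],0,m['cx']],[0,m['fy'],m['cy']],[0,0,1]])@np.c_[m['R'],m['t']] for m in map(env.camera_model,('top','side'))]
    X=cv2.triangulatePoints(*P,np.float64(a).reshape(2,1),np.float64(b).reshape(2,1)).ravel();return X[:3]/X[3]
def plane(n,p,z):
    m=env.camera_model(n);d=m['R'].T@[(p[0]-m['cx'])/m['fx'],(p[1]-m['cy'])/m['fy'],1];c=-m['R'].T@m['t'];return c+d*(z-c[2])/d[2]
E
python3 - <<'E'
from h import *
np.set_printoptions(precision=1,suppress=True)
I={n:env.camera(n) for n in('top','side')}
for c in('yellow','blue','white','green'):
    a,sa=find('top',I['top'],c);b,sb=find('side',I['side'],c)
    z=15 if c=='green' else 78
    print(c,a,sa,b,sb,tri(a,b),plane('top',a,z),plane('side',b,z))
f=lambda im,x,y,w,h,k:cv2.resize(im[y:y+h,x:x+w],(w*k,h*k),interpolation=cv2.INTER_CUBIC)
a=np.hstack([f(I['top'],285,115,100,100,4),f(I['side'],215,90,100,100,4)])
b=f(I['top'],100,180,200,50,4)
cv2.imwrite('pics/crop.png',cv2.cvtColor(np.vstack([a,b[:200]]),cv2.COLOR_RGB2BGR))
E
```

```text
yellow [342.6 177.9] [10  9 74] [269.1 140.4] [ 7  6 34] [ 530.8 -205.9   79.7] [ 532.7 -206.2   78. ] [ 530.3 -207.9   78. ]
blue [316.2 172.5] [10 10 78] [258.4 154.1] [ 8  9 56] [ 544.9 -143.3   74.5] [ 545.8 -142.5   78. ] [ 542.6 -139.6   78. ]
white [369.7 183.4] [10  8 63] [279.7 130.1] [ 23  23 437] [ 517.9 -274.4   69.1] [ 519.3 -271.2   78. ] [ 513.1 -263.9   78. ]
green [177.5 210.1] [10  9 72] [249.5 268.4] [10 11 81] [458.  204.5  12.9] [459.5 204.4  15. ] [456.3 205.7  15. ]
```

View pics/crop.png

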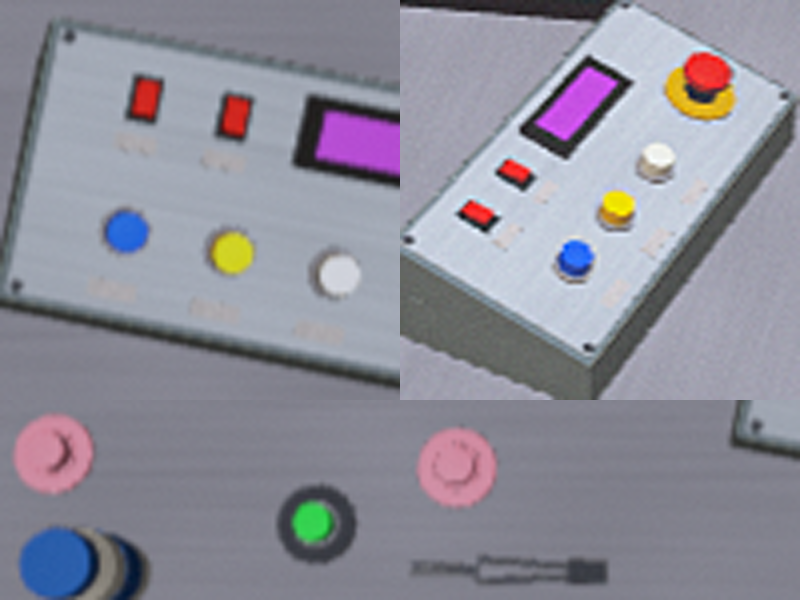

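The crop confirms that yellow sits between blue and white, and that green is the single green cap on the dark disc. I'll close the gripper, tilt the tool 15° and move above yellow.

>>> carry_out:
  delta_pos:
    - [2.8,4,-0.8]
    - [2.8,4,-0.8]
    - [2.8,4,-0.8]
    - [2.8,4,-0.8]
    - [2.8,4,-0.8]
    - [2.8,4,-0.8]
    - [2.8,4,-0.8]
    - [2.8,4,-0.8]
    - [2.8,4,-0.8]
    - [2.8,4,-0.8]
  angular:
    - [-0.3,-1.47,0]
    - [-0.3,-1.47,0]
    - [-0.3,-1.47,0]
    - [-0.3,-1.47,0]
    - [-0.3,-1.47,0]
    - [-0.3,-1.47,0]
    - [-0.3,-1.47,0]
    - [-0.3,-1.47,0]
    - [-0.3,-1.47,0]
    - [-0.3,-1.47,0]
  gripper: -1

```text
t: 1.45
eef_pos: [473.0, -193.4, 324.6]
ee_rot: [0.046, 0.979, 0.154, 0.123]
wrist_force: [-0.0, -0.1, -0.3]
opening: 0.5
grasp_force: 0.0
```

>>> carry_out:
  delta_pos:
    - [0,0,0]
    - [0,0,0]
    - [0,0,0]
  angular:
    - [0,0,0]
    - [0,0,0]
    - [0,0,0]

```text
t: 1.82
eef_pos: [471.6, -196.1, 324.8]
ee_rot: [0.046, 0.98, 0.153, 0.122]
wrist_force: [-0.9, 0.3, 0.2]
opening: 0.2
grasp_force: 0.0
```

```bash
cat >> h.py <<'E'
from scipy.spatial.transform import Rotation
n15=np.array([-0.2534,0.0523,0.9659])
T={'yellow':np.array([531,-205.5,82]),'blue':np.array([544.5,-141.5,82]),'green':np.array([458,204.5,18])}
def rep(c,n):
    o=env.get_obs();R=Rotation.from_quat(np.roll(o['ee_rot'],-1)).as_matrix()
    tip=np.array(o['eef_pos'])+env.finger_overhang*R[:,2];d=T[c]-tip
    print('t',o['t'],'oh',env.finger_overhang,'open',round(o['opening'],1),'F',np.round(o['wrist_force'],2),'Fn',round(float(np.dot(o['wrist_force'],n)),2))
    print('z',np.round(R[:,2],3),'tip',np.round(tip,1),'to go',np.round(d,1),'standoff',round(-d@n,1),'lateral',np.round(d-(d@n)*n,1))
E
python3 - <<'E'
from h import *
rep('yellow',n15)
a=env.camera('top')[90:240,240:440];b=env.camera('side')[30:180,160:360]
k=lambda i:cv2.resize(i,None,fx=4,fy=4,interpolation=cv2.INTER_CUBIC)[:600]
cv2.imwrite('pics/y1.png',cv2.cvtColor(cv2.resize(np.vstack([a,b]),(800,600) and (800*1//2*1,600)) ,cv2.COLOR_RGB2BGR))
E
```

```text
t 1.825 oh 178.0 open 0.2 F [-0.92  0.27  0.23] Fn 0.47
z [ 0.253 -0.053 -0.966] tip [ 516.7 -205.5  152.9] to go [ 14.3  -0.  -70.9] standoff 72.1 lateral [-4.   3.7 -1.3]
```

View pics/y1.png

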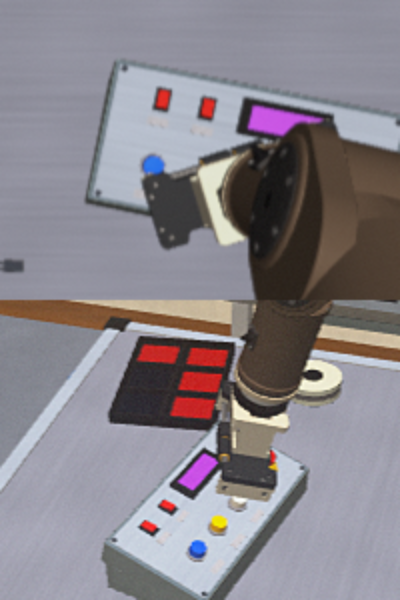

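The top view shows the gripper hiding yellow, and the side view shows it hovering over the row by white. I want a larger view of the fingers before going down.

Run:
```python
from h import *
b=env.camera('side')[60:180,200:340]
b=cv2.resize(b,None,fx=5,fy=5,interpolation=cv2.INTER_CUBIC)
m=env.camera_model('side');o=env.get_obs();R=Rotation.from_quat(np.roll(o['ee_rot'],-1)).as_matrix()
for d in(0,112,178):
    p=m['R']@(o['eef_pos']+d*R[:,2])+m['t'];u=(m['fx']*p[0]/p[2]+m['cx']-200)*5;v=(m['fy']*p[1]/p[2]+m['cy']-60)*5;print(d,u,v)
    cv2.circle(b,(int(u),int(v)),4,(0,255,0),-1)
cv2.imwrite('pics/y2.png',cv2.cvtColor(b,cv2.COLOR_RGB2BGR))
```

```text
0 449.91672583514884 71.96653321216417
112 395.56584067947284 228.1820634696166
178 367.0226371198808 310.22105265142267
```

View pics/y2.png

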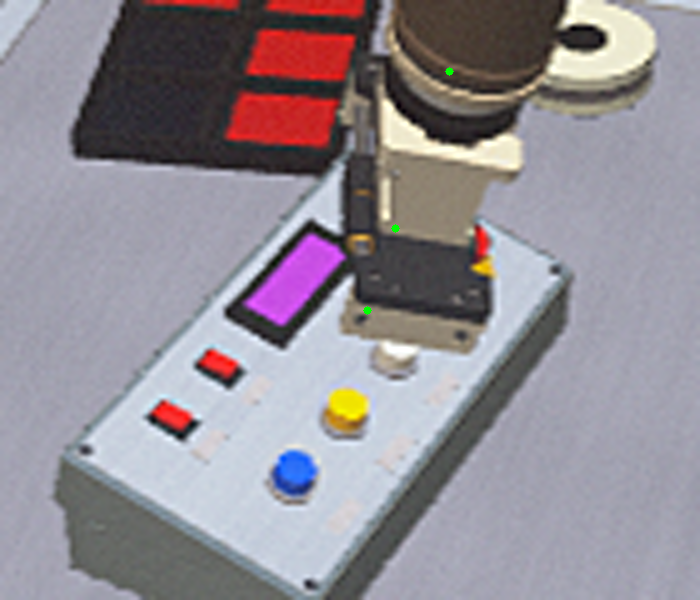

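The end of the 190 mm gripper body faces this camera and hides the fingers, and the projected tip agrees with that. Next I'll go down along the button axis to about 7 mm above the cap.

>>> carry_out:
  delta_pos:
    - [0.3,0,-1.6]
    - [0.3,0,-1.6]
    - [0.3,0,-1.6]
    - [0.35,0.03,-1.6]
    - [0,0,0]
    - [0,0,0]
  angular:
    - [0,0,0]
    - [0,0,0]
    - [0,0,0]
    - [0,0,0]
    - [0,0,0]
    - [0,0,0]

```text
t: 2.72
eef_pos: [484.9, -194.5, 261.1]
ee_rot: [0.046, 0.979, 0.154, 0.122]
wrist_force: [-0.8, 0.0, 0.2]
opening: 0.6
grasp_force: 0.0
```

Run:
```python
from h import *
rep('yellow',n15)
```

```text
t 2.725 oh 178.0 open 0.6 F [-0.77  0.01  0.17] Fn 0.36
z [ 0.254 -0.052 -0.966] tip [ 530.1 -203.8   89.1] to go [ 0.9 -1.7 -7.1] standoff 7.2 lateral [-0.9 -1.3 -0.2]
```

>>> carry_out:
  delta_pos:
    - [0,-0.1,-0.1]
    - [0.025,-0.01,-0.1]
    - [0.025,-0.01,-0.1]
    - [0.025,-0.005,-0.1]
    - [0.025,-0.005,-0.1]
    - [0.025,-0.005,-0.1]
    - [0.025,-0.005,-0.1]
    - [0.025,-0.005,-0.1]
    - [0.025,-0.005,-0.1]
    - [0,0,0]
  angular:
    - [0,0,0]
    - [0,0,0]
    - [0,0,0]
    - [0,0,0]
    - [0,0,0]
    - [0,0,0]
    - [0,0,0]
    - [0,0,0]
    - [0,0,0]
    - [0,0,0]

```text
t: 3.98
eef_pos: [486.8, -195.9, 251.7]
ee_rot: [0.046, 0.979, 0.154, 0.122]
wrist_force: [-0.5, 0.5, 1.1]
opening: 0.8
grasp_force: 0.5
```

Run:
```python
from h import *
rep('yellow',n15)
```

```text
t 3.975 oh 178.0 open 0.8 F [-0.47  0.49  1.08] Fn 1.19
z [ 0.254 -0.052 -0.966] tip [ 532.  -205.1   79.8] to go [-1.  -0.4  2.2] standoff -2.4 lateral [-0.4 -0.5 -0.1]
```

>>> carry_out:
  delta_pos:
    - [0.025,-0.005,-0.1]
    - [0.025,-0.005,-0.1]
    - [0.025,-0.005,-0.1]
    - [0,0,0]
  angular:
    - [0,0,0]
    - [0,0,0]
    - [0,0,0]
    - [0,0,0]

```text
t: 4.47
eef_pos: [487.6, -196.0, 248.7]
ee_rot: [0.046, 0.979, 0.154, 0.122]
wrist_force: [-0.1, -0.3, -0.2]
opening: 0.0
grasp_force: 0.2
```

>>> carry_out:
  delta_pos:
    - [0.025,-0.005,-0.1]
    - [0.025,-0.005,-0.1]
    - [0,0,0]
  angular:
    - [0,0,0]
    - [0,0,0]
    - [0,0,0]

```text
t: 4.85
eef_pos: [488.1, -196.1, 246.8]
ee_rot: [0.046, 0.979, 0.154, 0.122]
wrist_force: [-2.0, 0.7, 4.7]
opening: 0.2
grasp_force: 2.4
```

Run:
```python
from h import *
rep('yellow',n15)
```

```text
t 4.85 oh 178.0 open 0.2 F [-1.98  0.67  4.65] Fn 5.03
z [ 0.254 -0.052 -0.966] tip [ 533.3 -205.4   74.9] to go [-2.3 -0.1  7.1] standoff -7.4 lateral [-0.4 -0.5 -0.1]
```

>>> carry_out:
  delta_pos:
    - [0.025,-0.005,-0.1]
    - [0,0,0]
  angular:
    - [0,0,0]
    - [0,0,0]

```text
t: 5.1
eef_pos: [488.3, -196.2, 245.9]
ee_rot: [0.046, 0.979, 0.154, 0.122]
wrist_force: [-1.7, 1.6, 6.2]
opening: 0.4
grasp_force: 3.4
```

>>> carry_out:
  delta_pos:
    - [0.025,-0.005,-0.1]
    - [0,0,0]
  angular:
    - [0,0,0]
    - [0,0,0]

```text
t: 5.35
eef_pos: [488.6, -196.2, 245.0]
ee_rot: [0.046, 0.979, 0.154, 0.122]
wrist_force: [-3.0, 0.7, 7.8]
opening: 0.5
grasp_force: 4.3
```

Run:
```python
from h import *
rep('yellow',n15)
```

```text
t 5.35 oh 178.0 open 0.5 F [-2.99  0.72  7.81] Fn 8.34
z [ 0.254 -0.052 -0.966] tip [ 533.7 -205.5   73. ] to go [-2.7 -0.   9. ] standoff -9.3 lateral [-0.4 -0.5 -0.1]
```

Force climbs about 1.7 N per mm, which is the end cushion, so yellow is right in. I'll lift off along the axis, move across to blue and go down to about 7 mm above it.

>>> carry_out:
  delta_pos:
    - [-0.25,0.05,1.0]
    - [-0.4,0.08,1.45]
    - [-0.35,0.08,1.4]
    - [0.43,2.1,0]
    - [0.43,2.1,0]
    - [0.45,2.13,0]
    - [0.3,-0.06,-1.1]
    - [0.3,-0.06,-1.1]
    - [0,0,0]
    - [0,0,0]
  angular:
    - [0,0,0]
    - [0,0,0]
    - [0,0,0]
    - [0,0,0]
    - [0,0,0]
    - [0,0,0]
    - [0,0,0]
    - [0,0,0]
    - [0,0,0]
    - [0,0,0]

```text
t: 6.6
eef_pos: [497.4, -132.7, 261.0]
ee_rot: [0.046, 0.979, 0.154, 0.122]
wrist_force: [0.6, -0.9, 0.7]
opening: 0.2
grasp_force: 0.0
```

Run:
```python
from h import *
rep('blue',n15)
a=env.camera('side')[100:190,210:330]
cv2.imwrite('pics/b1.png',cv2.cvtColor(cv2.resize(a,None,fx=5,fy=5,interpolation=cv2.INTER_CUBIC),cv2.COLOR_RGB2BGR))
```

```text
t 6.6 oh 178.0 open 0.2 F [ 0.62 -0.94  0.68] Fn 0.45
z [ 0.253 -0.052 -0.966] tip [ 542.5 -142.    89.1] to go [ 2.   0.5 -7.1] standoff 7.3 lateral [ 0.2  0.9 -0. ]
```

View pics/b1.png

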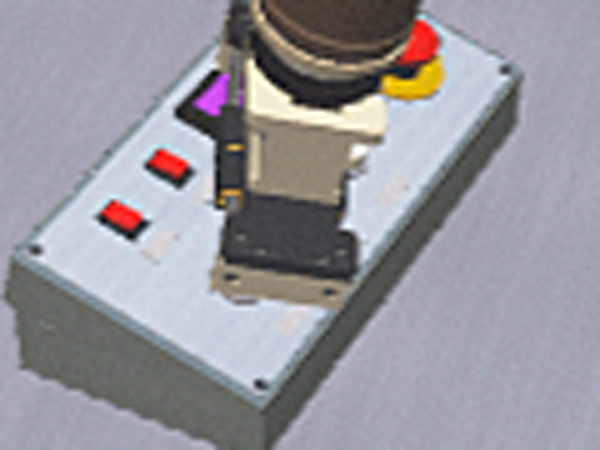

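The side view shows the gripper over blue, with the rockers and emergency stop clear. Pressing blue to the same depth as yellow.

>>> carry_out:
  delta_pos:
    - [0.025,0.05,-0.1]
    - [0.025,0,-0.1]
    - [0.025,-0.005,-0.1]
    - [0.025,-0.005,-0.1]
    - [0.025,-0.005,-0.1]
    - [0.025,-0.005,-0.1]
    - [0.025,-0.005,-0.1]
    - [0.025,-0.005,-0.1]
    - [0.025,-0.005,-0.1]
    - [0.025,-0.005,-0.1]
  angular:
    - [0,0,0]
    - [0,0,0]
    - [0,0,0]
    - [0,0,0]
    - [0,0,0]
    - [0,0,0]
    - [0,0,0]
    - [0,0,0]
    - [0,0,0]
    - [0,0,0]

```text
t: 7.9
eef_pos: [500.2, -131.9, 251.2]
ee_rot: [0.046, 0.979, 0.154, 0.122]
wrist_force: [-1.2, 0.6, 2.8]
opening: 0.4
grasp_force: 1.4
```

>>> carry_out:
  delta_pos:
    - [0.025,-0.005,-0.1]
    - [0.025,-0.005,-0.1]
    - [0.025,-0.005,-0.1]
    - [0.025,-0.005,-0.1]
    - [0,0,0]
  angular:
    - [0,0,0]
    - [0,0,0]
    - [0,0,0]
    - [0,0,0]
    - [0,0,0]

```text
t: 8.52
eef_pos: [501.2, -132.1, 247.3]
ee_rot: [0.046, 0.979, 0.154, 0.122]
wrist_force: [-1.2, 0.8, 3.7]
opening: 0.3
grasp_force: 2.1
```

>>> carry_out:
  delta_pos:
    - [0.025,-0.005,-0.1]
    - [0,0,0]
  angular:
    - [0,0,0]
    - [0,0,0]

```text
t: 8.78
eef_pos: [501.5, -132.2, 246.3]
ee_rot: [0.046, 0.979, 0.154, 0.122]
wrist_force: [-2.0, 0.2, 5.3]
opening: 0.7
grasp_force: 3.0
```

>>> carry_out:
  delta_pos:
    - [0.025,-0.005,-0.1]
    - [0,0,0]
  angular:
    - [0,0,0]
    - [0,0,0]

```text
t: 9.02
eef_pos: [501.7, -132.2, 245.4]
ee_rot: [0.046, 0.979, 0.154, 0.122]
wrist_force: [-2.9, 0.6, 6.6]
opening: 0.3
grasp_force: 3.9
```

Run:
```python
from h import *
rep('blue',n15)
```

```text
t 9.025 oh 178.0 open 0.3 F [-2.93  0.63  6.63] Fn 7.18
z [ 0.254 -0.052 -0.966] tip [ 546.9 -141.5   73.5] to go [-2.4 -0.   8.5] standoff -8.8 lateral [-0.1 -0.5 -0. ]
```

Blue is right in: 7.2 N, on the cushion. I'll retreat, bring the tool upright and move above green. On the way it turns 72° so the long gripper body stays clear of the bottle.

>>> carry_out:
  delta_pos:
    - [-0.25,0.05,1.0]
    - [-0.65,0.13,2.4]
    - [-0.65,0.13,2.4]
    - [0,0,3]
    - [0,0,3]
    - [0,0,0]
    - [0,0,0]
  angular:
    - [0,0,0]
    - [0,0,0]
    - [0,0,0]
    - [0,0,0]
    - [1.03,4.9,0]
    - [1,4.9,0]
    - [1,4.89,0]

```text
t: 9.9
eef_pos: [485.9, -129.1, 364.2]
ee_rot: [-0.001, 0.988, 0.156, -0.001]
wrist_force: [0.0, -0.2, -0.6]
opening: 0.4
grasp_force: 0.0
```

>>> carry_out:
  delta_pos:
    - [-0.35,4.2,0]
    - [-0.35,4.2,0]
    - [-0.35,4.2,0]
    - [-0.35,4.2,0]
    - [-0.35,4.2,0]
    - [-0.35,4.2,0]
    - [-0.4,4.2,0]
    - [-0.4,4.2,0]
    - [0,0,0]
    - [0,0,0]
  angular:
    - [0,0,9]
    - [0,0,9]
    - [0,0,9]
    - [0,0,9]
    - [0,0,9]
    - [0,0,9]
    - [0,0,9]
    - [0,0,9]
    - [0,0,0]
    - [0,0,0]

```text
t: 11.15
eef_pos: [457.1, 206.3, 363.2]
ee_rot: [-0.0, 0.708, 0.706, -0.0]
wrist_force: [-0.0, -0.2, -0.7]
opening: 0.8
grasp_force: 0.0
```

Run:
```python
from h import *
rep('green',np.array([0,0,1.]));o=env.get_obs();print(np.round(o['joint_pos'],2),o['ee_rot'])
T=env.camera('top');S=env.camera('side')
print('bottle',plane('top',(115,221),106))
for c in('yellow','blue','white'):
    for n,I in(('top',T),('side',S)):
        try:
            p,s=find(n,I,c);print(c,n,np.round(p,1),s)
        except Exception as e: print(c,n,'hidden')
im=np.hstack([cv2.resize(T[100:260,60:260],(400,320)),cv2.resize(S[100:260,210:410],(400,320))])
im=np.vstack([im,cv2.resize(S[200:300,150:350],(400,200)).repeat(2,1)[:,:800]])
cv2.imwrite('pics/g1.png',cv2.cvtColor(im,cv2.COLOR_RGB2BGR))
```

```text
t 11.15 oh 178.0 open 0.8 F [-0.01 -0.2  -0.7 ] Fn -0.7
z [-0.001 -0.001 -1.   ] tip [456.9 206.2 185.2] to go [   1.1   -1.7 -167.2] standoff 167.2 lateral [ 1.1 -1.7  0. ]
[-0.11  0.33 -0.53  1.89  0.2   0.97 -0.73] [-1.09271195e-04  7.08090794e-01  7.06121229e-01 -4.74899320e-04]
bottle [424.78296324 328.34162464 106.        ]
yellow top [342.2 177.8] [10  9 73]
yellow side [268.7 141.7] [ 7  6 34]
blue top [316.  172.4] [ 9 10 75]
blue side hidden
white top [370.6 184.2] [ 23  23 461]
white side [279.5 130.5] [ 23  23 463]
```

View pics/g1.png

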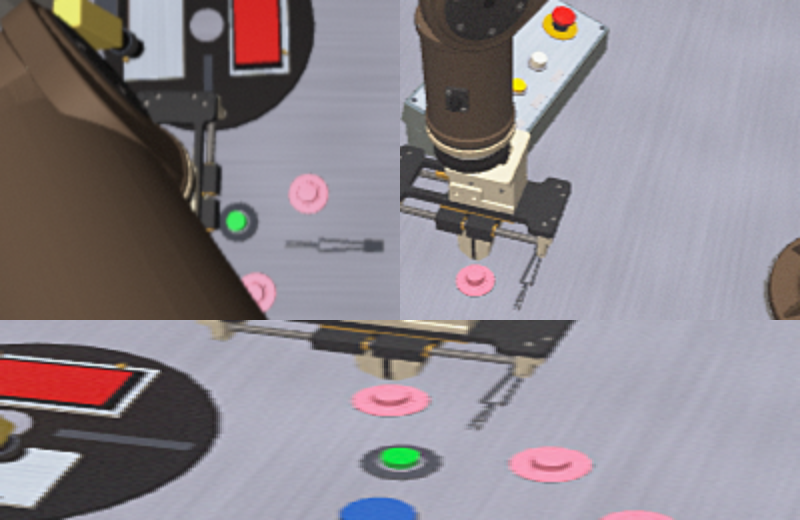

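The picture shows green free and directly under the tool, and yellow, blue and white read as expected. I'll lower in stages and check clearance around the press and bottle.

>>> carry_out:
  delta_pos:
    - [0.1,-0.17,-2]
    - [0,0,-2]
    - [0,0,-2]
    - [0,0,-2]
    - [0,0,-2]
    - [0,0,0]
    - [0,0,0]
  angular:
    - [0,0,0]
    - [0,0,0]
    - [0,0,0]
    - [0,0,0]
    - [0,0,0]
    - [0,0,0]
    - [0,0,0]

```text
t: 12.12
eef_pos: [458.5, 204.8, 263.9]
ee_rot: [-0.0, 0.708, 0.706, 0.0]
wrist_force: [-0.3, -0.1, 0.1]
opening: 0.2
grasp_force: 0.0
```

Run:
```python
from h import *
rep('green',np.array([0,0,1.]));o=env.get_obs();print(np.round(o['joint_pos'],2))
cv2.imwrite('pics/g2.png',cv2.cvtColor(np.hstack([cv2.resize(env.camera('side')[84:,40:440],None,fx=1.25,fy=1.25),cv2.resize(env.camera('top')[:300,20:260],(300,375))]),cv2.COLOR_RGB2BGR))
```

```text
t 12.125 oh 178.0 open 0.2 F [-0.27 -0.12  0.13] Fn 0.13
z [ 0.  0. -1.] tip [458.5 204.9  85.9] to go [ -0.5  -0.4 -67.9] standoff 67.9 lateral [-0.5 -0.4  0. ]
[-0.16  0.46 -0.48  2.    0.3   0.75 -0.82]
```

View pics/g2.png

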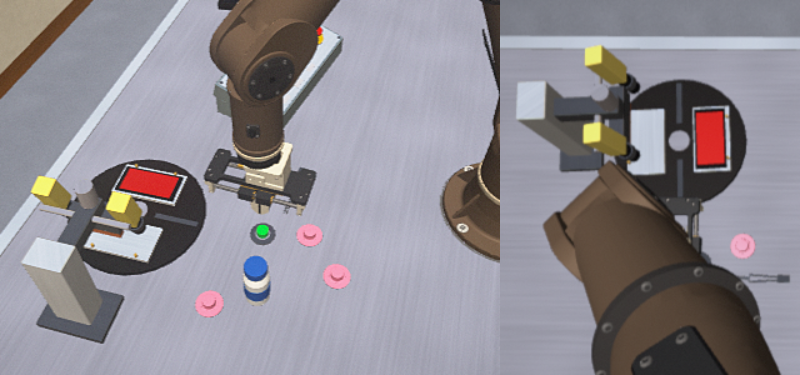

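There is ample clearance in both views. I'll lower to about 8 mm above green, then press.

>>> carry_out:
  delta_pos:
    - [-0.05,-0.04,-1.5]
    - [0,0,-1.5]
    - [0,0,-1.5]
    - [0,0,-1.5]
    - [0,0,0]
    - [0,0,0]
  angular:
    - [0,0,0]
    - [0,0,0]
    - [0,0,0]
    - [0,0,0]
    - [0,0,0]
    - [0,0,0]

```text
t: 12.98
eef_pos: [457.7, 204.9, 203.2]
ee_rot: [-0.0, 0.708, 0.707, -0.0]
wrist_force: [-0.8, 0.6, -0.2]
opening: 0.2
grasp_force: 0.0
```

>>> carry_out:
  delta_pos:
    - [0,0,-0.15]
    - [0,0,-0.15]
    - [0,0,-0.15]
    - [0,0,-0.15]
    - [0,0,-0.15]
    - [0,0,-0.15]
    - [0,0,-0.15]
    - [0,0,-0.15]
    - [0,0,0]
    - [0,0,0]
  angular:
    - [0,0,0]
    - [0,0,0]
    - [0,0,0]
    - [0,0,0]
    - [0,0,0]
    - [0,0,0]
    - [0,0,0]
    - [0,0,0]
    - [0,0,0]
    - [0,0,0]

```text
t: 14.22
eef_pos: [457.7, 204.8, 191.3]
ee_rot: [-0.0, 0.708, 0.707, 0.0]
wrist_force: [0.2, -1.1, 4.6]
opening: 1.0
grasp_force: 2.4
```

Run:
```python
from h import *
rep('green',np.array([0,0,1.]))
```

```text
t 14.225 oh 178.0 open 1.0 F [ 0.19 -1.09  4.57] Fn 4.57
z [-0.  0. -1.] tip [457.6 204.8  13.3] to go [ 0.4 -0.3  4.7] standoff -4.7 lateral [ 0.4 -0.3  0. ]
```

>>> carry_out:
  delta_pos:
    - [0,0,-0.1]
    - [0,0,-0.1]
    - [0,0,-0.1]
    - [0,0,-0.1]
    - [0,0,-0.1]
    - [0,0,0]
    - [0,0,0]
  angular:
    - [0,0,0]
    - [0,0,0]
    - [0,0,0]
    - [0,0,0]
    - [0,0,0]
    - [0,0,0]
    - [0,0,0]

```text
t: 15.1
eef_pos: [457.7, 204.8, 186.5]
ee_rot: [-0.0, 0.708, 0.707, 0.0]
wrist_force: [-1.8, -1.5, 7.2]
opening: 0.4
grasp_force: 4.1
```

>>> carry_out:
  delta_pos:
    - [0,0,-0.05]
    - [0,0,0]
    - [0,0,0]
  angular:
    - [0,0,0]
    - [0,0,0]
    - [0,0,0]

```text
t: 15.48
eef_pos: [457.6, 204.8, 186.0]
ee_rot: [-0.0, 0.708, 0.707, 0.0]
wrist_force: [-1.6, -1.9, 8.8]
opening: 0.5
grasp_force: 4.2
```

Green is down about 10 mm at roughly 8.8 N. Releasing it and lifting well clear.

>>> carry_out:
  delta_pos:
    - [0,0,0.5]
    - [0,0,1.5]
    - [0,0,3]
    - [0,0,3]
    - [0,0,3]
    - [0,0,3]
    - [0,0,3]
    - [0,0,0]
    - [0,0,0]
  angular:
    - [0,0,0]
    - [0,0,0]
    - [0,0,0]
    - [0,0,0]
    - [0,0,0]
    - [0,0,0]
    - [0,0,0]
    - [0,0,0]
    - [0,0,0]

```text
t: 16.6
eef_pos: [457.3, 204.5, 355.5]
ee_rot: [-0.0, 0.708, 0.707, -0.0]
wrist_force: [-1.0, -0.2, -0.8]
opening: 0.3
grasp_force: 0.0
```

Run:
```python
from h import *
rep('green',np.array([0,0,1.]))
S=env.camera('side');Tp=env.camera('top')
for c in('green','yellow','blue'):
    for n,I in(('top',Tp),('side',S)):
        try: print(c,n,*find(n,I,c))
        except Exception: print(c,n,'hidden')
cv2.imwrite('pics/end.png',cv2.cvtColor(np.vstack([cv2.resize(np.hstack([S[90:190,200:320],Tp[110:210,280:400]]),(720,300)),cv2.resize(S[190:340,80:440],(720,300))]),cv2.COLOR_RGB2BGR))
```

```text
t 16.6 oh 178.0 open 0.3 F [-0.97 -0.22 -0.79] Fn -0.79
z [-0.001 -0.    -1.   ] tip [457.2 204.5 177.5] to go [   0.8   -0.  -159.5] standoff 159.5 lateral [ 0.8 -0.   0. ]
green top [177.56338028 210.02816901] [10  9 71]
green side [249.46341463 268.40243902] [10 11 82]
yellow top [342.21917808 177.78082192] [10  9 73]
yellow side [268.65714286 141.62857143] [ 7  6 35]
blue top [315.97333333 172.44      ] [ 9 10 75]
blue side hidden
```

View pics/end.png

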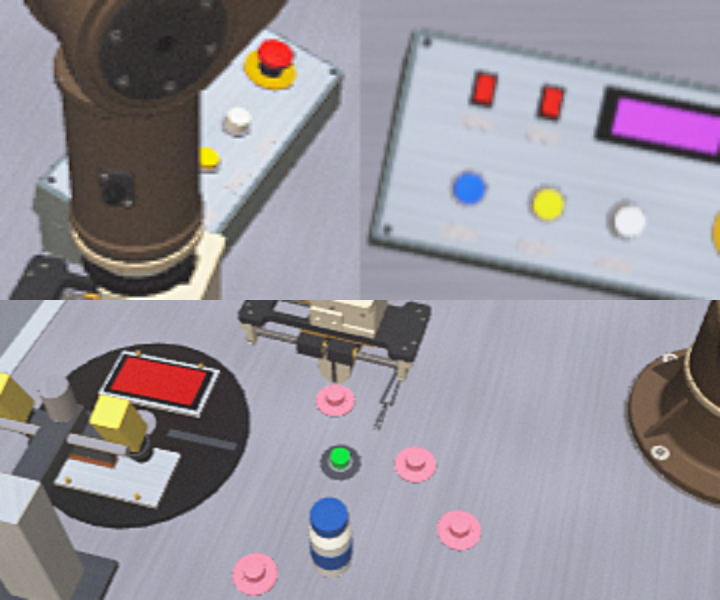

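The final picture shows green back at its starting pixels and yellow low in its bezel. The bottle, panel and tweezers have not moved, and the robot is clear of everything, so I'll hand it in.

```bash
python3 -c "
from station import env
print(env.job_done())"
```

```text
the job is handed in; nothing more can be done
None
```

I pressed yellow, then blue, fully in, then pressed green about 10 mm down and it came back up; no button read over 9 N, nothing else was disturbed, and I handed the job in (no verdict was returned).

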